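# Pack seven sample jars into a round carrier

### The arm

A 6-joint arm with a two-finger parallel gripper is mounted at the origin on the work surface. World frame = base frame: x ahead of the robot, y to its left, z up, the work surface at z = 0. Lengths are in m, angles in rad, forces in N, time in s.
With the tool pointing down it reaches from about 0.25 to 0.725 m from the base axis. Payload 4 kg.
Tool frame: the origin (TCP) lies midway between the tips of the shut fingers; the grasp point (between the pads) lies 19 mm behind it; z points along the fingers, y is the line along which they close (so a half turn about z gives the same grasp; the last joint's range is limited). The gripper opens to 85 mm and grips with 20 to 120 N. Pads are 22 mm wide; open, the fingers measure 114 mm over their backs; the gripper's body (76 mm by 85 mm) begins 54 mm behind the grasp point. The pads swing forward as they close: fully open they stand 13 mm farther back than shut.
Start: joints at [1.16, 0.241, 0.005, 1.335, 0, 1.571], TCP at [0.2, 0.458, 0.231] pointing down, gripper open.
Joint ranges: [-2.72, 2.72], [-1.05, 1.87], [-1.09, 1.28], [-1.99, 2.15], [-1.42, 1.44], [-3.14, 3.14]. Speed limits (rad/s): [2.79, 2.79, 3.14, 3.14, 3.14, 3.14].

### API

Orientations are given as a unit quaternion [x, y, z, w].
In Python, from workcell import get_obs, camera, job_done, silhouettes gives the robot as it stands. The module is installed in compiled form; this text tells all that it offers.
- The arm moves only by the tool drive_tool, never from a script. Its argument "increments" is a list of rows, each a list of 3 entries, a list of its own where there are three numbers: the shift along the world's x, y, z in mm, then the turn, a rotation vector about the world's x, y, z in degrees, then the opening, from 0 (shut) to 1 (fully open). A call has 1 to 8 rows; each row shifts and turns the commanded pose from where the row before left it; what a row does not reach is not made up. A row lasts 1/12 s, in which the tool goes at most 41.7 mm and 7.16 degrees, less where a joint would pass 70% of its speed; a pose out of reach is approached as far as the arm can. A call is refused whole if a number of a shift passes 41.7 or a number of a turn 7.16, either way. A call with a gripper value outside its range is refused whole. The fingers move at their own pace and stop on an object; the grip force is fixed at half the most. Time passes only in rows, so rows that do not move let the fingers close. It gives the time, the measured TCP pose, the force, the opening and the grip force at its end, in the units of the state.
- get_obs(): the state, without advancing time (a new reading comes with each control period).
- camera(name): name is "side" or "top" or "wrist"; returns a dict with "image" (420x560x3 uint8, red, green, blue), "K" (3x3 intrinsics, pixels), "view" (4x4, takes a point from world to camera coordinates). Camera axes: x right, y down, z forward; pixel columns grow to the right and rows downward; lengths in m; the calibration is good to about 2 mm. The wrist camera is an equidistant fisheye: a pixel r from the principal point sees the ray r / f radians off the axis. A picture is of the moment at which its call begins. There is no depth.
- job_done(): hands the job in; it is judged then, once.
Trained networks look in a picture, given as the dict that the camera call returned (one of the last four; its "shot" number tells which), for a name from the list of things; names that differ only in an ending like _2 or _b are one class to them, and where a whole thing is asked for, a point or a joint stands for the part that bears it (a point fixed in the world has none). Each returns a list of dicts, best first, with "conf" (0 to 1); they miss things now and then, are a little off and sometimes report something else, mostly with a low value. They report only what shows in the picture. A call takes as long as a camera call.
- silhouettes(query, picture): "region" (420x560 bool, what is visible of it) and "bbox" ([left, top, right, bottom] in pixels, round what is visible of it).
The state is a dict: "clock": time; "joint_pos": joint angles; "joint_vel": joint speeds; "tau": joint torques, N m; "eef_pos": TCP position; "tool_rot": TCP orientation; "ft_force": force on the tool from outside, world axes, zero at the start; "ft_torque": the same for the moment, N m; "grip_width": finger opening in m; "grasp_force": force on a finger pad.
Only numpy, scipy, OpenCV 4.12 (cv2) and the standard library are available. Lean on these libraries where they do the work, as an engineer would, in place of code of your own. Each camera call takes 0.05 s, during which the arm holds its last target. There are 200 camera calls.

### The job

Slide the two amber jars standing on the steel loading tongue through the slot into the round blue tub, so that all seven jars stand upright on its floor in one tight cluster, one in the middle and six around it, with none sticking out of the slot past the outside of the wall. Keep the jars on the floor, never lift one or knock one over, and leave the two bottles and the beaker where they are.

Things in the scene. Friction and masses are not known exactly. Their poses are not given: they have to be found in the camera images.
- carrier: fixed round jar carrier: a blue-walled open tub with one slot in its wall and a flat steel loading tongue before the slot. Origin: on the tub's axis, at bench level. One flat floor, 6 mm thick, without a step, serves tub and tongue. Wall: inner radius 66, outer radius 71 mm, 40 mm above the floor. The slot and tongue lie on the carrier's -x side; jars slide in along its +x.
- tub_floor (a point): the middle of the tub, on its floor's upper face. Seven jars fit in the tub only as one near the middle and six around it. At the start five stand around the wall; the middle and the place at the slot are free. The two flanking the slot stand too close together to let a jar through: it shoulders them aside along the wall (a few N). The jar pushed in last pushes the one before it to the middle.
- slot (a point): centre of the slot, at the floor's upper face, 68.5 mm from the tub's axis on the carrier's x axis. The slot is 60 mm wide between two round steel posts 8 mm thick and 42 mm high; it goes up to the open top.
- tongue_end (a point): middle of the outer edge of the loading tongue, on its upper face, 255 mm from the tub's axis. The tongue is 190 mm wide (95 mm to each side), flat and without curbs. Of the two jars on it, one stands 120 to 145 mm from the tub's axis along x and 20 to 45 mm to the carrier's -y side, the other 190 to 215 mm along x and 20 to 45 mm to its +y side.
- jar1: one of seven alike amber jars: glass cylinder 40 mm in diameter up to 44 mm high, paper label band, white cap 36 mm in diameter, 62 mm high overall, 75 to 155 g. Origin: centre of its underside; z along its axis, up. Any five of the seven stand inside the tub at the start; the other two stand on the loading tongue.
- jar2: one of seven alike amber jars: glass cylinder 40 mm in diameter up to 44 mm high, paper label band, white cap 36 mm in diameter, 62 mm high overall, 75 to 155 g. Origin: centre of its underside; z along its axis, up. Any five of the seven stand inside the tub at the start; the other two stand on the loading tongue.
- jar3: one of seven alike amber jars: glass cylinder 40 mm in diameter up to 44 mm high, paper label band, white cap 36 mm in diameter, 62 mm high overall, 75 to 155 g. Origin: centre of its underside; z along its axis, up. Any five of the seven stand inside the tub at the start; the other two stand on the loading tongue.
- jar4: one of seven alike amber jars: glass cylinder 40 mm in diameter up to 44 mm high, paper label band, white cap 36 mm in diameter, 62 mm high overall, 75 to 155 g. Origin: centre of its underside; z along its axis, up. Any five of the seven stand inside the tub at the start; the other two stand on the loading tongue.
- jar5: one of seven alike amber jars: glass cylinder 40 mm in diameter up to 44 mm high, paper label band, white cap 36 mm in diameter, 62 mm high overall, 75 to 155 g. Origin: centre of its underside; z along its axis, up. Any five of the seven stand inside the tub at the start; the other two stand on the loading tongue.
- jar6: one of seven alike amber jars: glass cylinder 40 mm in diameter up to 44 mm high, paper label band, white cap 36 mm in diameter, 62 mm high overall, 75 to 155 g. Origin: centre of its underside; z along its axis, up. Any five of the seven stand inside the tub at the start; the other two stand on the loading tongue.
- jar7: one of seven alike amber jars: glass cylinder 40 mm in diameter up to 44 mm high, paper label band, white cap 36 mm in diameter, 62 mm high overall, 75 to 155 g. Origin: centre of its underside; z along its axis, up. Any five of the seven stand inside the tub at the start; the other two stand on the loading tongue.
- reagent_bottle: bystander: amber bottle with blue cap, 70 mm in diameter, 170 mm high; origin under its centre
- beaker: bystander: open glass beaker, 72 mm in diameter, 90 mm high; origin under its centre
- wash_bottle: bystander: white plastic bottle with blue cap, 56 mm in diameter, 130 mm high; origin under its centre

How it is judged:
At the end, for the whole second after the job is handed in: All seven jars stand upright (within 7 degrees) on the carrier's floor (undersides within 5 mm of it), at rest, each with its axis within 51 mm of the tub's axis (no jar past the outside of the wall) (horizontal distance between each of jar1, jar2, jar3, jar4, jar5, jar6, jar7 and carrier below 0.051 m and angle between each of jar1, jar2, jar3, jar4, jar5, jar6, jar7's own z axis and vertical below 0.12 rad and height (world z) of each of jar1, jar2, jar3, jar4, jar5, jar6, jar7 below 0.011 m and linear speed of each of jar1, jar2, jar3, jar4, jar5, jar6, jar7 below 0.02 m/s); the robot touches nothing.
It fails at once if a jar is lifted (underside more than 15 mm above the carrier's floor) (height (world z) of any of jar1, jar2, jar3, jar4, jar5, jar6, jar7 above 0.021 m).
It fails at once if a jar is knocked over (tilted more than 35 degrees) (angle between any of jar1, jar2, jar3, jar4, jar5, jar6, jar7's own z axis and vertical above 0.61 rad).
It fails at once if a bottle or the beaker is moved more than 20 mm (distance of any of reagent_bottle, beaker, wash_bottle from where it was at the start of the episode above 0.02 m).
It also fails if it takes over 48 s, if anything falls off the work surface, if the arm or the gripper's body presses on something with over 40 N, if the wrist force passes 120 N, or if a joint passes its speed limit or range.

## Working session

There is one attempt and no reset: what is moved stays moved. The work goes in short steps, Python scripts to look and compute and a tool call to move; the robot and the scene stay as the last step left them, time stands still between calls to the robot, and variables do not carry over. Pictures are saved under pics/ and viewed, at most 10 in all, crops included, and the job is handed in when it is done.

Besides the shell and the picture viewer there is one more tool, called after "Call:" by a JSON object that holds its "method" and its "body". drive_tool: Moves the arm, as the interface text tells. Its arguments: {"type":"object","properties":{"increments":{"type":"array"}},"required":["increments"]}

```bash
mkdir -p pics; cat > h.py <<'E'
import numpy as np, cv2
from workcell import get_obs, camera, job_done, silhouettes
def save(p,n): cv2.imwrite('pics/'+n,p['image'][:,:,::-1])
def ray(p,uv):
    K=p['K'];V=p['view'];d=np.linalg.inv(K)@[uv[0],uv[1],1]
    return -V[:3,:3].T@V[:3,3], V[:3,:3].T@d
def onz(p,uv,z):
    o,d=ray(p,uv); return o+d*(z-o[2])/d[2]
def caps(p,z=.068):
    # white cap discs: blobs
    im=cv2.cvtColor(p['image'],cv2.COLOR_RGB2HSV)
    m=((im[...,1]<50)&(im[...,2]>170)).astype(np.uint8)
    n,l,s,c=cv2.connectedComponentsWithStats(m)
    return [(c[i].round(1),s[i,4],onz(p,c[i],z).round(4)[:2]) for i in range(1,n) if s[i,4]>60]
E
python3 - <<'E'
from h import *
p=camera('top');save(p,'t0.png');s=camera('side');save(s,'s0.png')
for q in ['jar1','carrier','reagent_bottle','beaker','wash_bottle']:
    for r in silhouettes(q,p):
        ys,xs=np.nonzero(r['region']);print(q,round(r['conf'],2),np.round(r['bbox']),xs.mean().round(1),ys.mean().round(1),onz(p,(xs.mean(),ys.mean()),.05).round(3))
for c in caps(p): print(c)
print(p['K'],p['view'],get_obs())
E
```

```text
jar1 0.9 [304. 193. 326. 212.] 314.0 202.6 [ 0.615 -0.195  0.05 ]
jar1 0.83 [222. 220. 242. 239.] 231.5 230.6 [ 0.556 -0.026  0.05 ]
jar1 0.83 [196. 184. 220. 208.] 207.3 194.3 [0.631 0.024 0.05 ]
jar1 0.77 [301. 224. 321. 245.] 309.0 237.7 [ 0.542 -0.185  0.05 ]
jar1 0.73 [281. 226. 302. 246.] 289.6 236.5 [ 0.545 -0.145  0.05 ]
jar1 0.57 [283. 190. 302. 210.] 294.3 199.1 [ 0.622 -0.155  0.05 ]
jar1 0.55 [313. 211. 334. 236.] 321.8 221.1 [ 0.577 -0.211  0.05 ]
carrier 0.91 [176. 158. 333. 260.] 244.1 212.0 [ 0.595 -0.052  0.05 ]
reagent_bottle 0.98 [272. 117. 310. 164.] 288.7 141.2 [ 0.742 -0.143  0.05 ]
reagent_bottle 0.17 [302. 224. 323. 247.] 309.8 237.5 [ 0.543 -0.186  0.05 ]
beaker 0.89 [369. 166. 414. 204.] 390.8 185.8 [ 0.65  -0.355  0.05 ]
wash_bottle 0.77 [382. 247. 423. 274.] 400.5 262.2 [ 0.493 -0.373  0.05 ]
(array([535.7, 165.2]), np.int32(860), array([ 0.6924, -0.6518]))
(array([204.7, 192.7]), np.int32(200), array([0.6319, 0.0266]))
(array([295.3, 197.5]), np.int32(197), array([ 0.6232, -0.1553]))
(array([314.9, 201.1]), np.int32(189), array([ 0.616 , -0.1948]))
(array
[... 577 characters left out ...]
1.        ]] {'clock': 0.35, 'joint_pos': array([1.15994659e+00, 2.40801467e-01, 4.74974633e-03, 1.33517123e+00,
       1.70087973e-05, 1.57080088e+00]), 'joint_vel': array([-0.00107723, -0.00277279,  0.00139999,  0.00074644, -0.00163078,
        0.00122716]), 'tau': array([-7.04700924e-04, -3.71787250e+01,  2.52275759e+01,  7.10877546e-03,
       -5.84873624e-05,  1.32841450e-05]), 'eef_pos': array([0.19964434, 0.45828926, 0.23111006]), 'tool_rot': array([ 2.03985340e-01,  9.78973920e-01, -2.07093470e-04, -5.18373951e-05]), 'ft_force': array([0.16666381, 0.48933735, 0.77925653]), 'ft_torque': array([0.0384964 , 0.00171309, 0.00495268]), 'grasp_force': 0.0, 'grip_width': 0.08536206849896036}
```

View pics/t0.png

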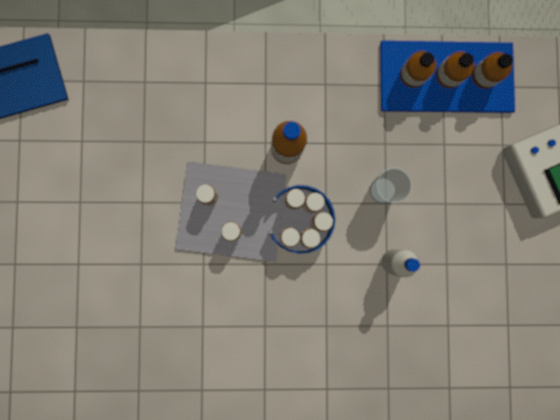

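View pics/s0.png

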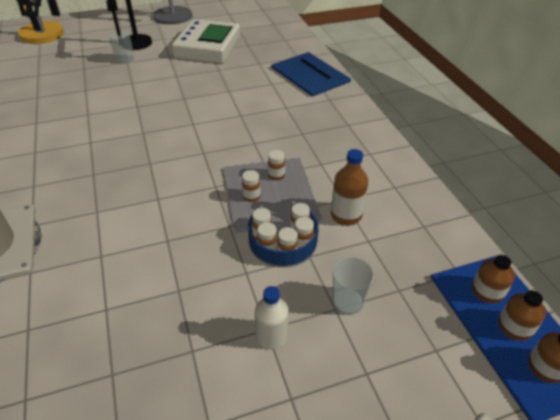

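```bash
cat >> h.py <<'E'
def rimpix(p):
    im=cv2.cvtColor(p['image'],cv2.COLOR_RGB2HSV)
    m=(im[...,0]>100)&(im[...,0]<128)&(im[...,1]>150)
    return m
E
python3 - <<'E'
from h import *
from scipy.optimize import least_squares as LS
p=camera('top');s=camera('side')
C=[c for c in caps(p) if c[0][0]<340]
P=np.array([c[2] for c in C]); ring=P[P[:,1]<-.1]
f=LS(lambda q:np.hypot(*(ring-q[:2]).T)-q[2],[.58,-.165,.046]);print('ring',f.x,f.fun.round(4))
f=LS(lambda q:np.hypot(*(ring-q[:2]).T)-.046,[.58,-.165]);print('ring46',f.x,f.fun.round(4))
ys,xs=np.nonzero(rimpix(p)); k=(xs>260)&(xs<345)&(ys>175)&(ys<262); uv=np.c_[xs,ys][k]
W=np.array([onz(p,u,.046)[:2] for u in uv])
f=LS(lambda q:np.maximum(np.abs(np.hypot(*(W-q[:2]).T)-.0685)-.0025,0),[.58,-.165],loss='soft_l1',f_scale=.002);print('rim',len(W),f.x)
r=silhouettes('carrier',p)[0]; m=r['region'].astype(np.uint8)
c=max(cv2.findContours(m,0,2)[0],key=cv2.contourArea)[:,0]
Wc=np.array([onz(p,u,.006)[:2] for u in c]); ctr=f.x
L=Wc[(Wc[:,1]>-.09)&(np.hypot(*(Wc-ctr).T)>.1)]
def res(q):
    t=q[2];a=(L-q[:2])@[np.cos(t),np.sin(t)];b=(L-q[:2])@[-np.sin(t),np.cos(t)]
    return np.minimum(np.minimum(np.abs(a+.255),np.abs(b-.095)),np.abs(b+.095))
g=LS(res,[*ctr,-1.63],loss='soft_l1',f_scale=.002);print('tongue',g.x,np.degrees(g.x[2]),np.median(g.fun))
for q in P: 
    for t in [g.x[2]]:
        d=q-g.x[:2]; print(q, (d@[np.cos(t),np.sin(t)]).round(4),(d@[-np.sin(t),np.cos(t)]).round(4))
rs=silhouettes('jar1',s)
print([ (r['bbox'],round(r['conf'],2)) for r in rs])
# predicted cap positions in side for check
for q in P:
    v=s['view']@[*q,.068,1];print((s['K']@v[:3]/v[2])[:2].round(1),end=' ')
print([c[:2] for c in caps(s) if c[0][1]>140])
E
```

```text
ring [ 0.58158963 -0.16809912  0.04356305] [-0.0001  0.0001  0.0001  0.0002 -0.0003]
ring46 [ 0.5817846 -0.1663768] [-0.0032 -0.0015 -0.0006 -0.003  -0.0018]
rim 173 [ 0.58027292 -0.16550836]
tongue [ 0.58027292 -0.16550836 -1.63      ] -93.39212060632418 nan
[0.632  0.0265] -0.1947 0.0403
[ 0.6232 -0.1556] -0.0124 0.0423
[ 0.616  -0.1949] 0.0272 0.0374
[ 0.5764 -0.2115] 0.0461 -0.0011
[ 0.5565 -0.0252] -0.1387 -0.032
[ 0.5445 -0.1449] -0.0185 -0.0369
[ 0.5424 -0.1865] 0.0232 -0.0366
[([244.3, 172.9, 259.2, 203.3], 0.9), ([252.0, 208.8, 268.4, 240.8], 0.78), ([280.3, 230.3, 300.5, 250.2], 0.73), ([268.3, 151.0, 285.0, 178.0], 0.67), ([256.4, 223.3, 277.9, 253.1], 0.66), ([288.5, 205.4, 309.8, 228.9], 0.57)]
[276.5 152.7] [300.7 206.9] [304.2 221. ] [287.9 231.7] [250.8 173.5] [261.7 212. ] [267.  226.7] [(array([276.7, 154.3]), np.int32(90)), (array([250.8, 175.6]), np.int32(91)), (array([300.9, 209.3]), np.int32(117)), (array([261.7, 214.4]), np.int32(123)), (array([304.4, 223.2]), np.int32(133)), (array([267.1, 228.9]), np.int32(144)), (array([288. , 234.3]), np.int32(139)), (array([279. , 312.9]), np.int32(289))]
  return _methods._mean(a, axis=axis, dtype=dtype,
  ret = ret.dtype.type(ret / rcount)
```

```bash
python3 - <<'E'
from h import *
from scipy.optimize import least_squares as LS
p=camera('top');s=camera('side')
for n in range(1):
    for r in silhouettes('carrier',p): print('c',r['bbox'],r['conf'],r['region'].sum())
    r=max(silhouettes('carrier',p),key=lambda r:r['region'].sum())
m=r['region'].astype(np.uint8)
c=max(cv2.findContours(m,cv2.RETR_EXTERNAL,cv2.CHAIN_APPROX_NONE)[0],key=cv2.contourArea)[:,0]
Wc=np.array([onz(p,u,.006)[:2] for u in c]); ctr=np.array([.5805,-.166])
L=Wc[(Wc[:,1]>-.07)]
def res(q):
    t=q[2];a=(L-q[:2])@[np.cos(t),np.sin(t)];b=(L-q[:2])@[-np.sin(t),np.cos(t)]
    return np.minimum(np.minimum(np.abs(a+.255),np.abs(b-.095)),np.abs(b+.095))
g=LS(res,[*ctr,-1.63],loss='soft_l1',f_scale=.002);print('tongue',len(L),g.x,np.degrees(g.x[2]),np.median(g.fun))
for q in [(187,163),(176,250)]: print(onz(p,q,.006))
# side rim
ys,xs=np.nonzero(rimpix(s)); k=(xs>235)&(xs<330)&(ys>195)&(ys<270); print(k.sum())
# steel posts in top: bright/gray at (274,199),(270,234)
im=p['image'][185:250,255:345][:,:,::-1]
cv2.imwrite('pics/z.png',cv2.resize(im,None,fx=8,fy=8,interpolation=cv2.INTER_CUBIC))
E
```

```text
c [175.3, 161.8, 335.0, 262.0] 0.63 9782
tongue 227 [ 0.58241006 -0.17098435 -1.69268316] -96.98360098693414 0.0009450555226134111
[0.70238019 0.07290125 0.006     ]
[0.51611028 0.09354677 0.006     ]
767
```

View pics/z.png

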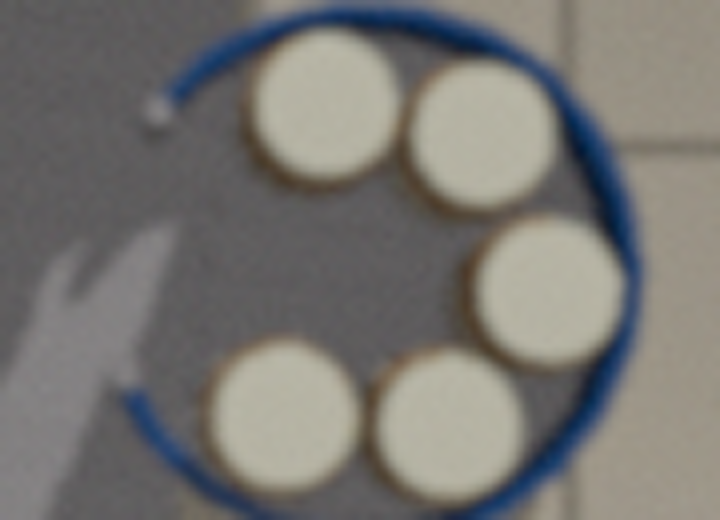

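Call:
{"method": "drive_tool", "body": {"increments": [[[22,-30,-4],[0,0,-4.6],1],[[22,-30,-4],[0,0,-4.6],1],[[22,-30,-4],[0,0,-4.6],1],[[22,-30,-4],[0,0,-4.6],1],[[22,-30,-4],[0,0,-4.6],1],[[22,-30,-4],[0,0,-4.6],1],[[22,-30,-4],[0,0,-4.6],1],[[22,-30,-4],[0,0,-4.6],1]]}}

```text
clock: 1.42
eef_pos: [0.3765, 0.2169, 0.1994]
tool_rot: [0.504, 0.864, 0.0, 0.0]
ft_force: [1.1, 0.9, -1.0]
grip_width: 0.0857
grasp_force: 0.0
```

Call:
{"method": "drive_tool", "body": {"increments": [[[22,-30,-4],[0,0,-4.6],1],[[22,-30,-4],[0,0,-4.6],1],[[22,-30,-4],[0,0,-4.6],1],[[22,-30,-4],[0,0,-4.6],1],[[22,-30,-4],[0,0,-4.6],1],[[22,-30,-4],[0,0,-4.6],1],[[22,-30,-4],[0,0,-4.6],1],[[22,-30,-4],[0,0,-4.6],1]]}}

```text
clock: 2.08
eef_pos: [0.5525, -0.0234, 0.1672]
tool_rot: [0.751, 0.66, 0.0, 0.0]
ft_force: [0.7, 0.1, 0.2]
grip_width: 0.0852
grasp_force: 0.0
```

```bash
cat >> h.py <<'E'
from scipy.spatial.transform import Rotation as R
CTR=np.array([.581,-.167]);T=np.radians(-97.)
def car(q):
    d=np.asarray(q)[:2]-CTR; return np.array([d@[np.cos(T),np.sin(T)],d@[-np.sin(T),np.cos(T)]]).round(4)
def wor(x,y): return (CTR+x*np.array([np.cos(T),np.sin(T)])+y*np.array([-np.sin(T),np.cos(T)])).round(4)
def st():
    o=get_obs();M=R.from_quat(o['tool_rot']).as_matrix()
    print('t',round(o['clock'],2),'tcp',o['eef_pos'].round(4),'car',car(o['eef_pos']),'yang',np.degrees(np.arctan2(M[1,1],M[0,1])).round(1),'zdown',M[:,2].round(3),'F',o['ft_force'].round(1),'w',round(o['grip_width'],4))
E
python3 - <<'E'
from h import *
st()
p=camera('top')
a=onz(p,(275,198.75),.048);b=onz(p,(270.6,232.25),.048);print('posts',a,b,car(a),car(b))
for c in caps(p): print(c[2],car(c[2]))
print(wor(-.115,0),wor(-.16,0))
E
```

```text
t 2.08 tcp [ 0.5525 -0.0234  0.1672] car [-0.1391 -0.0458] yang -7.4 zdown [ 0.  0. -1.] F [0.7 0.1 0.2] w 0.0852
posts [ 0.62229239 -0.11494941  0.048     ] [ 0.55339979 -0.10605625  0.048     ] [-0.0567  0.0346] [-0.0571 -0.0348]
[ 0.6232 -0.1555] [-0.0166  0.0405]
[ 0.6161 -0.195 ] [0.0235 0.0383]
[ 0.5761 -0.2114] [0.0447 0.0005]
[ 0.5446 -0.1448] [-0.0176 -0.0388]
[ 0.5422 -0.1865] [ 0.0241 -0.0361]
[0.4027 0.0392] [-0.1829 -0.2021]
[ 0.595  -0.0529] [ 0.6005 -0.0082]
```

Call:
{"method": "drive_tool", "body": {"increments": [[[4,-2,-18],[0,0,0.4],1],[[0,0,-18],[0,0,0],1],[[0,0,-18],[0,0,0],1],[[0,0,-18],[0,0,0],1],[[0,0,-18],[0,0,0],1],[[0,0,-18],[0,0,0],1],[[0,0,-18],[0,0,0],1],[[0,0,-18],[0,0,0],1]]}}

```text
clock: 2.8
eef_pos: [0.5556, -0.0234, 0.0226]
tool_rot: [0.747, 0.664, 0.0, 0.0]
ft_force: [-0.1, -0.3, -0.4]
grip_width: 0.0855
grasp_force: 0.0
```

Call:
{"method": "drive_tool", "body": {"increments": [[[0,0,0],[0,0,0],0.4],[[0,0,0],[0,0,0],0.4],[[0,0,0],[0,0,0],0.4],[[0,0,0],[0,0,0],0.4],[[0,0,0],[0,0,0],0.4],[[0,0,0],[0,0,0],0.4]]}}

```text
clock: 3.3
eef_pos: [0.5572, -0.0236, 0.0251]
tool_rot: [0.747, 0.664, 0.001, 0.001]
ft_force: [-0.4, -0.3, 4.6]
grip_width: 0.0382
grasp_force: 60.5
```

Call:
{"method": "drive_tool", "body": {"increments": [[[5,-3,0],[0,0,0],0.4],[[5,-4,0],[0,0,0],0.4],[[5,-3,0],[0,0,0],0.4],[[5,-3,0],[0,0,0],0.4],[[5,-4,0],[0,0,0],0.4],[[5,-3,0],[0,0,0],0.4],[[5,-3,0],[0,0,0],0.4],[[3,-3,0],[0,0,0],0.4]]}}

```text
clock: 3.97
eef_pos: [0.5942, -0.0488, 0.0251]
tool_rot: [0.747, 0.665, 0.001, -0.0]
ft_force: [-2.8, 3.0, 9.0]
grip_width: 0.0384
grasp_force: 61.1
```

```bash
python3 - <<'E'
from h import *
st()
p=camera('top');save(p,'t1.png');s=camera('side')
for c in caps(s): 
  if c[0][1]>140 and c[0][0]<320: print(c[0],c[1],car(onz(s,c[0]-[0,2.1],.068)))
im=s['image'][130:270,200:360][:,:,::-1]
cv2.imwrite('pics/z1.png',cv2.resize(im,None,fx=5,fy=5,interpolation=cv2.INTER_CUBIC)[:600])
E
```

```text
t 3.97 tcp [ 0.5942 -0.0488  0.0251] car [-0.1189 -0.0013] yang -6.7 zdown [ 0.001  0.002 -1.   ] F [-2.8  3.   9. ] w 0.0384
[300.8 209.1] 139 [-0.016   0.0407]
[261.9 214.3] 150 [-0.0168 -0.0387]
[304.5 223.3] 159 [0.024  0.0387]
[119.8 232.7] 176 [-0.0209 -0.3126]
[267.  228.9] 172 [ 0.0244 -0.036 ]
[288.1 234.3] 171 [0.0462 0.001 ]
[278.6 313.2] 342 [ 0.2156 -0.0518]
```

View pics/z1.png

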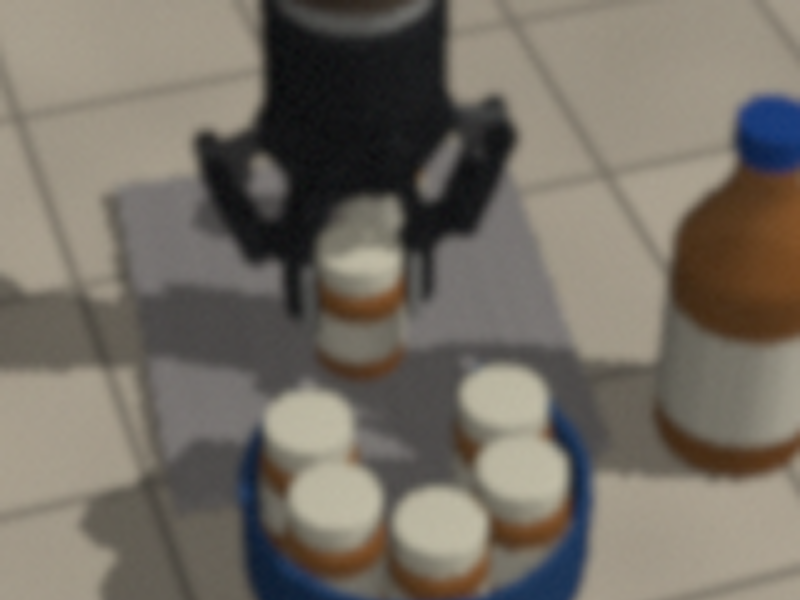

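Call:
{"method": "drive_tool", "body": {"increments": [[[0,0,0],[0,0,0],1],[[0,0,0],[0,0,0],1],[[0,0,0],[0,0,0],1],[[0,0,0],[0,0,0],1],[[0,0,0],[0,0,0],1],[[0,0,20],[0,0,0],1],[[0,0,30],[0,0,0],1],[[0,0,30],[0,0,0],1]]}}

```text
clock: 4.73
eef_pos: [0.5923, -0.0495, 0.1027]
tool_rot: [0.747, 0.664, -0.001, -0.001]
ft_force: [0.5, 0.2, -0.2]
grip_width: 0.0859
grasp_force: 0.0
```

Call:
{"method": "drive_tool", "body": {"increments": [[[2,12,0],[0,0,0],0.2],[[2,12,0],[0,0,0],0.2],[[1,10,0],[0,0,0],0.2],[[0,0,0],[0,0,0],0.2],[[0,0,0],[0,0,0],0.2],[[0,0,0],[0,0,0],0.2],[[0,0,0],[0,0,0],0.2]]}}

```text
clock: 5.32
eef_pos: [0.5979, -0.0158, 0.1022]
tool_rot: [0.747, 0.664, -0.001, -0.001]
ft_force: [0.1, 0.2, 0.0]
grip_width: 0.0173
grasp_force: 0.0
```

```bash
python3 - <<'E'
from h import *
st()
s=camera('side')
for c in caps(s): 
  if c[0][1]>140 and c[0][0]<320: print(c[0],c[1],car(onz(s,c[0]-[0,2.1],.068)))
w=camera('wrist'); w2=cv2.resize(w['image'],None,fx=1.4,fy=1.4)[:,:,::-1]; cv2.imwrite('pics/w1.png',w2)
E
```

```text
t 5.32 tcp [ 0.5979 -0.0158  0.1022] car [-0.1521 -0.0016] yang -6.7 zdown [-0.002 -0.    -1.   ] F [0.1 0.2 0. ] w 0.0173
[272.1 179.4] 118 [-0.1166  0.0012]
[300.8 209.2] 138 [-0.0158  0.0406]
[261.9 214.3] 150 [-0.0168 -0.0387]
[304.5 223.4] 158 [0.0242 0.0386]
[267.  228.8] 170 [ 0.0241 -0.0359]
[288.1 234.3] 172 [0.0462 0.001 ]
[278.6 313.1] 336 [ 0.2154 -0.0518]
```

View pics/w1.png

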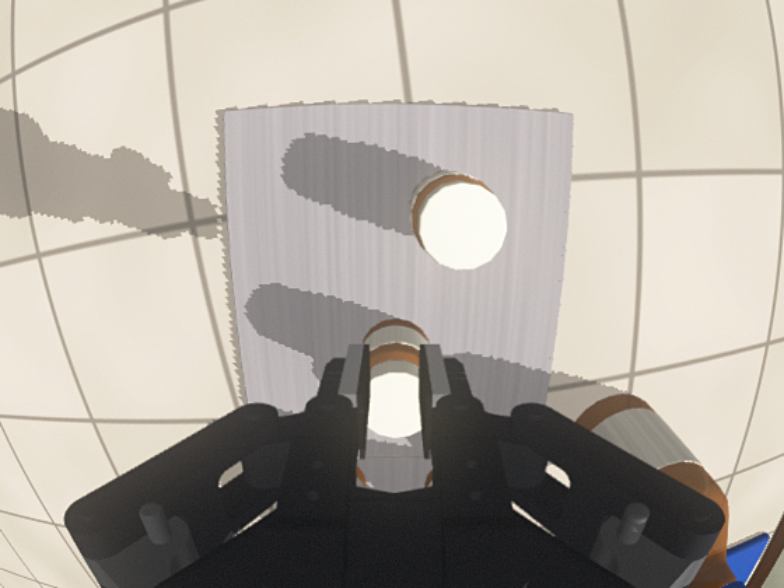

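Call:
{"method": "drive_tool", "body": {"increments": [[[2,0,-15],[0,0,-0.3],0.2],[[0,0,-20],[0,0,0],0.2],[[0,0,-20],[0,0,0],0.2],[[0,0,-20],[0,0,0],0.2],[[0,0,-2],[0,0,0],0.2]]}}

```text
clock: 5.83
eef_pos: [0.5975, -0.016, 0.0223]
tool_rot: [0.749, 0.662, -0.003, -0.002]
ft_force: [-1.3, 0.7, -0.5]
grip_width: 0.017
grasp_force: 0.0
```

Call:
{"method": "drive_tool", "body": {"increments": [[[-0.7,-6,0],[0,0,0],0.2],[[-0.7,-6,0],[0,0,0],0.2],[[-0.7,-6,0],[0,0,0],0.2],[[-0.7,-6,0],[0,0,0],0.2],[[-0.7,-6,0],[0,0,0],0.2],[[-0.7,-6,0],[0,0,0],0.2]]}}

```text
clock: 6.33
eef_pos: [0.597, -0.0525, 0.0273]
tool_rot: [0.749, 0.662, 0.001, 0.001]
ft_force: [0.3, 0.9, -0.0]
grip_width: 0.0168
grasp_force: 0.2
```

```bash
cat >> h.py <<'E'
def look():
    st()
    for n in ('side','top'):
        p=camera(n)
        print(n,[tuple((car(onz(p,c[0]-[0,2.1 if n=='side' else 0],.068))*1000).round().astype(int)) for c in caps(p) if 140<c[0][1]<260 and 190<c[0][0]<345])
E
python3 - <<'E'
from h import *
look()
E
```

```text
t 6.33 tcp [ 0.597  -0.0525  0.0273] car [-0.1156  0.0019] yang -7.1 zdown [ 0.002 -0.    -1.   ] F [ 0.3  0.9 -0. ] w 0.0168
side [(np.int64(-88), np.int64(3)), (np.int64(-16), np.int64(41)), (np.int64(-16), np.int64(-39)), (np.int64(24), np.int64(39)), (np.int64(24), np.int64(-36)), (np.int64(46), np.int64(1))]
top [(np.int64(-17), np.int64(40)), (np.int64(24), np.int64(38)), (np.int64(45), np.int64(0)), (np.int64(-18), np.int64(-39)), (np.int64(24), np.int64(-36))]
```

Call:
{"method": "drive_tool", "body": {"increments": [[[-0.9,-6,0],[0,0,0],0.2],[[-0.9,-6,0],[0,0,0],0.2],[[-0.8,-5,0],[0,0,0],0.2],[[-0.8,-5,0],[0,0,0],0.2],[[-0.8,-5,0],[0,0,0],0.2],[[-0.7,-5,0],[0,0,0],0.2],[[-0.7,-5,0],[0,0,0],0.2]]}}

```text
clock: 7.02
eef_pos: [0.5908, -0.0891, 0.0263]
tool_rot: [0.749, 0.662, -0.0, -0.0]
ft_force: [-0.2, 0.4, 0.5]
grip_width: 0.0172
grasp_force: 0.4
```

```bash
python3 - <<'E'
from h import *
look()
E
```

```text
t 7.02 tcp [ 0.5908 -0.0891  0.0263] car [-0.0785  0.0002] yang -7.0 zdown [-0.  0. -1.] F [-0.2  0.4  0.5] w 0.0172
side [(np.int64(-51), np.int64(2)), (np.int64(-16), np.int64(41)), (np.int64(-17), np.int64(-39)), (np.int64(24), np.int64(39)), (np.int64(24), np.int64(-36)), (np.int64(46), np.int64(1))]
top [(np.int64(-198), np.int64(27)), (np.int64(24), np.int64(38)), (np.int64(-77), np.int64(22)), (np.int64(45), np.int64(1)), (np.int64(24), np.int64(-36))]
```

Call:
{"method": "drive_tool", "body": {"increments": [[[-0.7,-5,0],[0,0,0],0.2],[[-0.7,-5,0],[0,0,0],0.2],[[-0.7,-5,0],[0,0,0],0.2],[[-0.7,-5,0],[0,0,0],0.2],[[-0.6,-5,0],[0,0,0],0.2],[[0,0,0],[0,0,0],0.2]]}}

```text
clock: 7.62
eef_pos: [0.5873, -0.1148, 0.0263]
tool_rot: [0.75, 0.662, -0.0, 0.0]
ft_force: [0.4, 0.4, -0.9]
grip_width: 0.0167
grasp_force: 0.0
```

```bash
python3 - <<'E'
from h import *
look()
E
```

```text
t 7.62 tcp [ 0.5873 -0.1148  0.0263] car [-0.0525 -0.0001] yang -7.1 zdown [-0.    -0.001 -1.   ] F [ 0.4  0.4 -0.9] w 0.0167
side [(np.int64(-24), np.int64(1)), (np.int64(-16), np.int64(41)), (np.int64(-16), np.int64(-39)), (np.int64(24), np.int64(38)), (np.int64(24), np.int64(-36)), (np.int64(46), np.int64(1))]
top [(np.int64(-198), np.int64(27)), (np.int64(-33), np.int64(23)), (np.int64(51), np.int64(1))]
```

Call:
{"method": "drive_tool", "body": {"increments": [[[1.2,10,0],[0,0,0],0.2],[[1.2,10,0],[0,0,0],0.2],[[1.3,10,0],[0,0,0],0.2],[[1.2,10,0],[0,0,0],0.2],[[0,0,25],[0,0,0],0.2],[[0,0,30],[0,0,0],0.5],[[0,0,30],[0,0,0],1]]}}

```text
clock: 8.3
eef_pos: [0.5915, -0.0716, 0.1113]
tool_rot: [0.748, 0.663, -0.001, -0.001]
ft_force: [0.5, -0.3, -1.1]
grip_width: 0.0408
grasp_force: 0.0
```

Call:
{"method": "drive_tool", "body": {"increments": [[[7,17,0],[0,0,0],1],[[7,17,0],[0,0,0],1],[[7,17,0],[0,0,0],1],[[7,17,0],[0,0,0],1],[[6,17,0],[0,0,0],1],[[6,17,0],[0,0,0],1],[[0,0,0],[0,0,0],1]]}}

```text
clock: 8.88
eef_pos: [0.6332, 0.0332, 0.1112]
tool_rot: [0.747, 0.664, 0.001, -0.0]
ft_force: [-0.7, 0.8, -0.2]
grip_width: 0.0855
grasp_force: 0.0
```

```bash
python3 - <<'E'
from h import *
look()
E
```

```text
t 8.88 tcp [0.6332 0.0332 0.1112] car [-0.205   0.0274] yang -6.7 zdown [ 0.001  0.002 -1.   ] F [-0.7  0.8 -0.2] w 0.0855
side [(np.int64(-200), np.int64(28)), (np.int64(-25), np.int64(1)), (np.int64(-16), np.int64(40)), (np.int64(-17), np.int64(-39)), (np.int64(24), np.int64(38)), (np.int64(24), np.int64(-36)), (np.int64(46), np.int64(1))]
top [(np.int64(-190), np.int64(23)), (np.int64(-17), np.int64(40)), (np.int64(24), np.int64(38)), (np.int64(-26), np.int64(1)), (np.int64(45), np.int64(1)), (np.int64(-18), np.int64(-39)), (np.int64(24), np.int64(-36))]
```

Call:
{"method": "drive_tool", "body": {"increments": [[[-1,-6,0],[0,0,-0.3],1],[[0,0,-22],[0,0,0],1],[[0,0,-22],[0,0,0],1],[[0,0,-22],[0,0,0],1],[[0,0,-20],[0,0,0],1],[[0,0,0],[0,0,0],1]]}}

```text
clock: 9.48
eef_pos: [0.6272, 0.0208, 0.0207]
tool_rot: [0.752, 0.66, -0.004, -0.003]
ft_force: [-1.6, -0.2, -0.8]
grip_width: 0.0857
grasp_force: 0.0
```

Call:
{"method": "drive_tool", "body": {"increments": [[[0,0,0],[0,0,0],0.4],[[0,0,0],[0,0,0],0.4],[[0,0,0],[0,0,0],0.4],[[0,0,0],[0,0,0],0.4],[[0,0,0],[0,0,0],0.4],[[0,0,0],[0,0,0],0.4]]}}

```text
clock: 9.98
eef_pos: [0.633, 0.0223, 0.0276]
tool_rot: [0.751, 0.66, 0.002, 0.001]
ft_force: [-0.1, -0.3, 6.1]
grip_width: 0.0383
grasp_force: 60.8
```

Call:
{"method": "drive_tool", "body": {"increments": [[[-4,-6,0],[0,0,0],0.4],[[-4,-6,0],[0,0,0],0.4],[[-4,-6,0],[0,0,0],0.4],[[-4,-6,0],[0,0,0],0.4],[[-4,-6,0],[0,0,0],0.4],[[-4,-6,0],[0,0,0],0.4],[[-4,-5,0],[0,0,0],0.4],[[-4,-4,0],[0,0,0],0.4]]}}

```text
clock: 10.65
eef_pos: [0.602, -0.0222, 0.0277]
tool_rot: [0.751, 0.661, 0.003, 0.002]
ft_force: [2.4, 2.0, 5.1]
grip_width: 0.0382
grasp_force: 60.6
```

```bash
python3 - <<'E'
from h import *
look()
E
```

```text
t 10.65 tcp [ 0.602  -0.0222  0.0277] car [-0.1463  0.0032] yang -7.3 zdown [ 0.006  0.001 -1.   ] F [2.4 2.  5.1] w 0.0382
side [(np.int64(-25), np.int64(1)), (np.int64(-16), np.int64(41)), (np.int64(-17), np.int64(-39)), (np.int64(24), np.int64(39)), (np.int64(24), np.int64(-36)), (np.int64(46), np.int64(1))]
top [(np.int64(-17), np.int64(40)), (np.int64(24), np.int64(38)), (np.int64(-26), np.int64(0)), (np.int64(45), np.int64(0)), (np.int64(-18), np.int64(-39)), (np.int64(24), np.int64(-36))]
```

Call:
{"method": "drive_tool", "body": {"increments": [[[-2,0,0],[0,0,0],0.4],[[0,0,0],[0,0,0],1],[[0,0,0],[0,0,0],1],[[0,0,0],[0,0,0],1],[[0,0,0],[0,0,0],1],[[0,0,18],[0,0,0],1],[[0,0,30],[0,0,0],1],[[0,0,30],[0,0,0],1]]}}

```text
clock: 11.42
eef_pos: [0.5956, -0.0225, 0.1022]
tool_rot: [0.751, 0.66, -0.002, -0.002]
ft_force: [1.0, 0.5, -0.6]
grip_width: 0.0853
grasp_force: 0.0
```

Call:
{"method": "drive_tool", "body": {"increments": [[[1,12,0],[0,0,0],0.2],[[1,12,0],[0,0,0],0.2],[[2,12,0],[0,0,0],0.2],[[0,0,0],[0,0,0],0.2],[[0,0,0],[0,0,0],0.2],[[0,0,0],[0,0,0],0.2],[[0,0,0],[0,0,0],0.2]]}}

```text
clock: 12.0
eef_pos: [0.6007, 0.0132, 0.1022]
tool_rot: [0.751, 0.66, -0.001, -0.001]
ft_force: [0.2, 0.0, -0.7]
grip_width: 0.0172
grasp_force: 0.0
```

```bash
python3 - <<'E'
from h import *
look()
E
```

```text
t 12.0 tcp [0.6007 0.0132 0.1022] car [-0.1812 -0.0024] yang -7.3 zdown [-0.002 -0.    -1.   ] F [ 0.2  0.  -0.7] w 0.0172
side [(np.int64(-150), np.int64(2)), (np.int64(-25), np.int64(1)), (np.int64(-16), np.int64(41)), (np.int64(-17), np.int64(-39)), (np.int64(24), np.int64(38)), (np.int64(24), np.int64(-36)), (np.int64(46), np.int64(1))]
top [(np.int64(-16), np.int64(40)), (np.int64(23), np.int64(38)), (np.int64(-148), np.int64(2)), (np.int64(-26), np.int64(0)), (np.int64(45), np.int64(1)), (np.int64(-18), np.int64(-39)), (np.int64(24), np.int64(-36))]
```

Call:
{"method": "drive_tool", "body": {"increments": [[[3.5,6,-5],[0,0,0],0.2],[[0,0,-20],[0,0,0],0.2],[[0,0,-20],[0,0,0],0.2],[[0,0,-20],[0,0,0],0.2],[[0,0,-12],[0,0,0],0.2],[[0,0,0],[0,0,0],0.2]]}}

```text
clock: 12.6
eef_pos: [0.6023, 0.0195, 0.0226]
tool_rot: [0.751, 0.66, -0.002, -0.002]
ft_force: [-1.1, -0.0, 0.1]
grip_width: 0.017
grasp_force: 0.0
```

Call:
{"method": "drive_tool", "body": {"increments": [[[-0.6,-5,0],[0,0,0],0.2],[[-0.6,-5,0],[0,0,0],0.2],[[-0.9,-7,0],[0,0,0],0.2],[[-0.9,-7,0],[0,0,0],0.2],[[-1,-8,0],[0,0,0],0.2],[[-1,-8,0],[0,0,0],0.2],[[-1,-8,0],[0,0,0],0.2],[[-1,-8,0],[0,0,0],0.2]]}}

```text
clock: 13.27
eef_pos: [0.5979, -0.0376, 0.0267]
tool_rot: [0.751, 0.66, 0.0, 0.0]
ft_force: [1.2, -0.1, 0.4]
grip_width: 0.0169
grasp_force: 0.4
```

```bash
python3 - <<'E'
from h import *
look()
E
```

```text
t 13.27 tcp [ 0.5979 -0.0376  0.0267] car [-0.1305  0.0011] yang -7.4 zdown [ 0.001  0.    -1.   ] F [ 1.2 -0.1  0.4] w 0.0169
side [(np.int64(-104), np.int64(2)), (np.int64(-25), np.int64(1)), (np.int64(-16), np.int64(41)), (np.int64(-17), np.int64(-39)), (np.int64(24), np.int64(38)), (np.int64(24), np.int64(-36)), (np.int64(46), np.int64(1))]
top [(np.int64(-17), np.int64(41)), (np.int64(24), np.int64(38)), (np.int64(-26), np.int64(0)), (np.int64(45), np.int64(1)), (np.int64(-18), np.int64(-39)), (np.int64(24), np.int64(-36))]
```

Next, advance about 39 mm until B nearly touches A, then onward slowly.

Call:
{"method": "drive_tool", "body": {"increments": [[[-0.9,-6,0],[0,0,0],0.2],[[-0.9,-6,0],[0,0,0],0.2],[[-0.8,-6,0],[0,0,0],0.2],[[-0.8,-6,0],[0,0,0],0.2],[[-0.6,-5,0],[0,0,0],0.2],[[-0.6,-5,0],[0,0,0],0.2],[[-0.4,-3,0],[0,0,0],0.2],[[-0.4,-3,0],[0,0,0],0.2]]}}

```text
clock: 14.03
eef_pos: [0.5924, -0.0769, 0.0263]
tool_rot: [0.751, 0.66, 0.0, -0.0]
ft_force: [0.4, 2.1, -0.3]
grip_width: 0.0168
grasp_force: 0.5
```

```bash
python3 - <<'E'
from h import *
look()
E
```

```text
t 14.03 tcp [ 0.5924 -0.0769  0.0263] car [-0.0908  0.0004] yang -7.3 zdown [ 0.  0. -1.] F [ 0.4  2.1 -0.3] w 0.0168
side [(np.int64(-64), np.int64(2)), (np.int64(-24), np.int64(1)), (np.int64(-16), np.int64(41)), (np.int64(-17), np.int64(-39)), (np.int64(24), np.int64(39)), (np.int64(24), np.int64(-36)), (np.int64(46), np.int64(1))]
top [(np.int64(-12), np.int64(41)), (np.int64(23), np.int64(38)), (np.int64(-16), np.int64(0)), (np.int64(45), np.int64(1)), (np.int64(-14), np.int64(-39)), (np.int64(24), np.int64(-36))]
```

Call:
{"method": "drive_tool", "body": {"increments": [[[-0.4,-3,0],[0,0,0],0.2],[[-0.4,-3,0],[0,0,0],0.2],[[-0.4,-3,0],[0,0,0],0.2],[[-0.3,-3,0],[0,0,0],0.2],[[-0.4,-3,0],[0,0,0],0.2],[[-0.3,-3,0],[0,0,0],0.2],[[0,0,0],[0,0,0],0.2]]}}

```text
clock: 14.72
eef_pos: [0.5902, -0.0954, 0.0263]
tool_rot: [0.751, 0.66, -0.0, 0.0]
ft_force: [-0.3, 0.2, 0.2]
grip_width: 0.0173
grasp_force: 0.0
```

```bash
python3 - <<'E'
from h import *
look()
E
```

```text
t 14.72 tcp [ 0.5902 -0.0954  0.0263] car [-0.0722  0.0004] yang -7.4 zdown [-0.    -0.001 -1.   ] F [-0.3  0.2  0.2] w 0.0173
side [(np.int64(-45), np.int64(1)), (np.int64(-16), np.int64(41)), (np.int64(-17), np.int64(-39)), (np.int64(-5), np.int64(1)), (np.int64(24), np.int64(39)), (np.int64(24), np.int64(-36)), (np.int64(46), np.int64(1))]
top [(np.int64(24), np.int64(38)), (np.int64(-66), np.int64(23)), (np.int64(45), np.int64(1)), (np.int64(24), np.int64(-36))]
```

Call:
{"method": "drive_tool", "body": {"increments": [[[-0.2,-1.5,0],[0,0,0],0.2],[[-0.2,-1.5,0],[0,0,0],0.2],[[0,0,0],[0,0,0],0.2],[[1.2,10,0],[0,0,0],0.2],[[1.2,10,0],[0,0,0],0.2],[[1.2,10,0],[0,0,0],0.2],[[1.2,10,0],[0,0,0],0.2],[[0,10,20],[0,0,0],0.2]]}}

```text
clock: 15.48
eef_pos: [0.5917, -0.0457, 0.0426]
tool_rot: [0.751, 0.661, -0.003, -0.003]
ft_force: [-1.0, 0.5, -0.6]
grip_width: 0.0172
grasp_force: 0.0
```

Call:
{"method": "drive_tool", "body": {"increments": [[[0,20,30],[0,0,0],0.2],[[0,30,30],[0,0,0],0.2],[[-20,30,20],[0,0,0],0.2],[[-30,30,10],[0,0,0],0.2],[[-30,30,0],[0,0,0],0.2],[[-30,30,0],[0,0,0],0.2],[[0,0,0],[0,0,0],0.2],[[0,0,0],[0,0,0],0.2]]}}

```text
clock: 16.15
eef_pos: [0.4853, 0.1219, 0.1357]
tool_rot: [0.749, 0.662, -0.0, 0.0]
ft_force: [1.0, -0.2, -0.2]
grip_width: 0.0171
grasp_force: 0.0
```

```bash
python3 - <<'E'
from h import *
look()
p=camera('top');im=p['image'][185:250,255:345][:,:,::-1]
cv2.imwrite('pics/z2.png',cv2.resize(im,None,fx=8,fy=8,interpolation=cv2.INTER_CUBIC))
E
```

```text
t 16.15 tcp [0.4853 0.1219 0.1357] car [-0.2751 -0.1302] yang -7.0 zdown [-0. -0. -1.] F [ 1.  -0.2 -0.2] w 0.0171
side [(np.int64(-43), np.int64(1)), (np.int64(-15), np.int64(41)), (np.int64(-16), np.int64(-39)), (np.int64(-4), np.int64(1)), (np.int64(24), np.int64(38)), (np.int64(24), np.int64(-36)), (np.int64(46), np.int64(1))]
top [(np.int64(-16), np.int64(40)), (np.int64(23), np.int64(38)), (np.int64(-43), np.int64(1)), (np.int64(-4), np.int64(1)), (np.int64(45), np.int64(1)), (np.int64(-17), np.int64(-39)), (np.int64(24), np.int64(-36))]
```

View pics/z2.png

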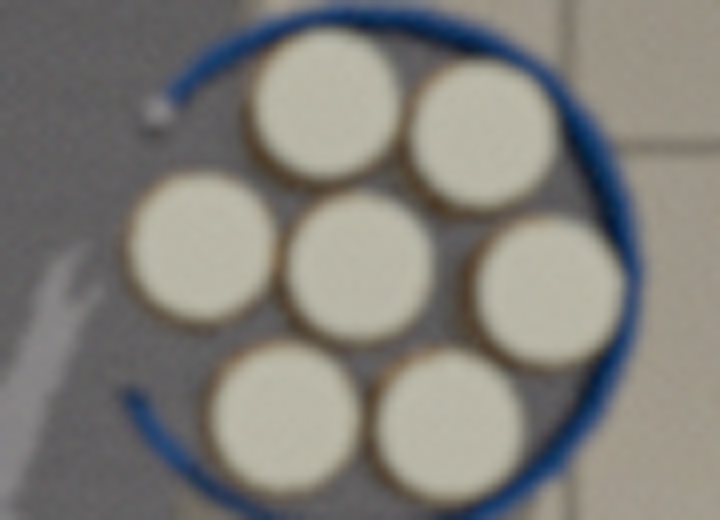

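The picture shows one jar in the middle (357,267) and six around it, including the slot jar at (202,248), which sits within the wall circle. All seven stand upright.

```bash
python3 -c "
from workcell import job_done;print(job_done())"
```

```text
the job is handed in; nothing more can be done
None
```

Both jars are slid in and the job is handed in after 16 s: the last images show all seven jars upright in the tub, one in the middle and six around it, each within about 46 mm of the axis (limit 51 mm), though the hand-in gave no verdict.

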